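# Stack a drying whetstone on its mate with the separator board between

## Robot

A 6-joint arm with a two-finger parallel gripper is mounted at the origin on the work surface. World frame = base frame: x ahead of the robot, y to its left, z up, the work surface at z = 0. Lengths are in m, angles in rad, forces in N, time in s.
With the tool pointing down it reaches from about 0.375 to 0.9 m from the base axis. Payload 3.1 kg.
Tool frame: the origin (TCP) lies midway between the tips of the shut fingers; the grasp point (between the pads) lies 19 mm behind it (manip.pinch_z is the distance from the TCP to the grasp point, in m); z points along the fingers, y is the line along which they close (so a half turn about z gives the same grasp; the last joint's range is limited). The gripper opens to 85 mm and grips with 20 to 120 N. Pads are 22 mm wide; open, the fingers measure 114 mm over their backs; the gripper's body (76 mm by 85 mm) begins 54 mm behind the grasp point. The pads swing forward as they close: fully open they stand 13 mm farther back than shut.
Start: joints at [-1.369, 0.527, 1.433, -0, 1.181, -0.178], TCP at [0.232, -0.58, 0.231] pointing down, gripper open.
Joint ranges: [-3.08, 3.08], [-0.75, 2.2], [0.22, 2.44], [-1.43, 4.57], [0, 2.65], [-2.85, 2.85]. Speed limits (rad/s): [2.79, 2.79, 3.14, 3.14, 3.14, 3.14].

## Interface

Orientations are given as a unit quaternion [x, y, z, w].
In Python, from station import manip, viewer, ticket gives the robot as it stands.
- The arm moves only by the shell command python3 -m creep 'ROWS' [FORCE]. ROWS is JSON, a list of rows, each an object with "slide": the shift along the tool's x, y, z in cm, a list of three; "angular": the turn, a rotation vector about the tool's x, y, z in rad, a list of three; "claw": the opening, from -1 (shut) to 1 (fully open). A call has 1 to 10 rows; each row shifts and turns the commanded pose from where the row before left it, along the tool's axes as they then stand; what a row does not reach is not made up. A row lasts 1/12 s, in which the tool goes at most 41.7 mm and 7.16 degrees, less where a joint would pass 70% of its speed; a pose out of reach is approached as far as the arm can. A call with a gripper value outside its range is refused whole. The fingers move at their own pace and stop on an object; FORCE is the grip in N (left out, the last holds). Time passes only in rows, so rows that do not move let the fingers close. It gives the time, the measured TCP pose, the force, the opening and the grip force at its end, in the units of the state.
- manip.sense(): the state, without advancing time (a new reading comes with each control period).
- viewer.snapshot(name): name is "scene" or "top"; returns the picture (400x640x3 uint8, blue, green, red); there is no depth.
- viewer.calibration(name): a dict with "fov_y" (degrees; the focal length in pixels is half the picture's height over the tangent of half this angle, whatever the lens; pixels are square), "cx", "cy" (the principal point, pixels), "k1" (the pictures are not rectified: a ray, as slopes to the right and down, at radius r is drawn at 1 + k1 r^2 times it, then the intrinsics apply), "T" (4x4, takes a point from camera to world coordinates). Camera axes: x right, y up, looking along -z (the intrinsics and any distortion apply to the point x, -y, -z); pixel columns grow to the right and rows downward; lengths in m; the calibration is good to about 2 mm. A picture is of the moment at which its call begins. calibration takes no time and is no camera call.
- ticket.sign_off(): hands the job in; it is judged then, once.
The state is a dict: "t": time; "q": joint angles; "qd": joint speeds; "tau": joint torques, N m; "tcp_pos": TCP position; "tool_rot": TCP orientation; "force": force on the tool from outside, world axes, zero at the start; "ft_torque": the same for the moment, N m; "finger_gap": opening from 0.0 (shut) to 1.0 (fully open); "gripper_force": force on a finger pad.
Only numpy, scipy, OpenCV 4.12 (cv2) and the standard library are available. Lean on these libraries where they do the work, as an engineer would, in place of code of your own. Each camera call takes 0.05 s, during which the arm holds its last target. There are 200 camera calls.

## Task

The two long pieces on the sloped drying rack are dry: first lay the thin wooden separator board flat on the whetstone in the steel holder, then lay the second whetstone on the board. Slide each in under the holder's lip until you feel its end bear against the end stop (a light but definite push, no ramming), and let the board go before fetching the stone. Finish with both stones and the board stacked flat, square and up against the end stop, and leave the rest of the cart as it is.

Things in the scene. Friction and masses are not known exactly. Their poses are not given: they have to be found in the camera images.
- board: separator board, thin plain wood, 160 x 62 x 6 mm (x, y, z), rigid, about 70 g. Origin: centre of its underside; x along its length, z out of its top face. It starts in one lane of the rack, lying on the 32 degree slope with its -x end low, away from the robot.
- upper_stone: whetstone, plain grey block 160 x 56 x 20 mm, about 380 g. Origin: centre of its underside; x along its length, z out of its top face. It starts in the other lane of the rack, on the same slope.
- lower_stone: whetstone of the same make and size, already lying flat in the holder against the end stop. Origin: centre of its underside. It is loose and must stay there.
- holder: fixed steel stone holder, open at the sides. Origin: centre of its footprint on the cart top; its x points to the end stop. Two bed rails (40 mm wide over all, narrower than the stones) carry the lower stone's underside at z = 12 mm. Home of a piece: its origin at x = 5 mm, y = 0 here; the board's underside at z = 32 mm, the upper stone's at z = 38 mm.
- stop (a point): point on the face of the holder's upright end stop (56 mm wide, 72 mm tall), which looks along the holder's -x: 85 mm from the holder's origin, 45 mm above the cart top. On top of the stop a 6 mm thick lip reaches 16 mm back over the stack, its underside 66 mm above the cart top (8 mm over the finished stack).
- rack: fixed grey plastic drying rack: 170 x 190 mm drip tray, 12 mm high, under two sloped lanes at y = -60 and +60 mm, each of two rails 33 mm wide over all, so the sides of a piece overhang freely. The lanes rise 32 degrees towards its +x (towards the robot) and are 64 mm high at mid-length; a ledge stops the pieces at the low end. Origin: centre of its footprint.
- mug: white ceramic mug, 82 mm across, 95 mm tall; bystander; origin: centre of the underside.
- spoon: wooden spoon, 240 mm long, lying flat; bystander; x along its length.
- can_opener: steel can opener, 160 mm long, lying flat; bystander; x along its length.
- scoop: plastic scoop, 150 mm long, 36 mm tall; bystander; x along its length.
- jar: brown glass jar, 70 mm across, 110 mm tall; bystander; origin: centre of the underside.
- can: food can, 74 mm across, 105 mm tall; bystander; origin: centre of the underside.
Things that resemble listed ones, but are neither listed nor needed, are in the scene too. Of the things that look like the board, the smallest one is meant.

How it is judged:
On the way, in this order (a step that is already met when the one before it is completed fails the run):
1. the board is over the lower stone, under the lip, and its end bears against the end stop (over 1.5 N for 0.1 s) (x of board in the frame of holder between 0.001 and 0.009 m and y of board in the frame of holder between -0.008 and 0.008 m and z of board in the frame of holder between 0.028 and 0.04 m and angle between the x axis of board and the x axis of holder, either way round below 0.09 rad and angle between board's own z axis and vertical below 0.06 rad and contact force between board and holder above 1.5 N), for 0.1 s.
2. the board lies flat on the lower stone, up to the stop, let go (x of board in the frame of holder between 0.001 and 0.009 m and y of board in the frame of holder between -0.008 and 0.008 m and z of board in the frame of holder between 0.028 and 0.036 m and angle between the x axis of board and the x axis of holder, either way round below 0.09 rad and angle between board's own z axis and vertical below 0.06 rad and contact force between the fingers and board below 0.1 N), for 0.2 s.
3. the second stone is over the board, under the lip, and its end bears against the end stop (over 1.5 N for 0.1 s) (x of upper_stone in the frame of holder between 0.001 and 0.009 m and y of upper_stone in the frame of holder between -0.008 and 0.008 m and z of upper_stone in the frame of holder between 0.034 and 0.046 m and angle between the x axis of upper_stone and the x axis of holder, either way round below 0.09 rad and angle between upper_stone's own z axis and vertical below 0.06 rad and contact force between upper_stone and holder above 1.5 N), for 0.1 s.
At the end, for the whole second after the job is handed in: Lower stone, board and upper stone lie in this order in the holder, let go and at rest, each flat (within 0.06 rad), its end within 4 mm of the end stop, within 8 mm sideways of the holder's middle line and within 0.09 rad of its direction (all of step 2 and x of lower_stone in the frame of holder between 0.001 and 0.009 m and y of lower_stone in the frame of holder between -0.008 and 0.008 m and z of lower_stone in the frame of holder between 0.008 and 0.016 m and angle between the x axis of each of lower_stone, upper_stone and the x axis of holder, either way round below 0.09 rad and angle between each of lower_stone, upper_stone's own z axis and vertical below 0.06 rad and x of upper_stone in the frame of holder between 0.001 and 0.009 m and y of upper_stone in the frame of holder between -0.008 and 0.008 m and z of upper_stone in the frame of holder between 0.034 and 0.042 m and contact force between the fingers and upper_stone below 0.1 N and linear speed of each of board, upper_stone, lower_stone below 0.02 m/s); the robot touches nothing.
It fails at once if the board or stone is rammed into the holder (over 45 N) (contact force between any of board, upper_stone and holder above 45 N).
It fails at once if the lower stone is taken out of its place (moved over 15 mm) (distance of lower_stone from where it was at the start of the episode above 0.015 m).
It fails at once if another thing on the cart is moved over 30 mm (distance of any of mug, spoon, can_opener, scoop, jar, can from where it was at the start of the episode above 0.03 m).
It also fails if it takes over 70 s, if anything falls off the work surface, if the arm or the gripper's body presses on something with over 40 N, if the wrist force passes 120 N, or if a joint passes its speed limit or range.

## Working session

There is one attempt and no reset: what is moved stays moved. The work goes in short steps, Python scripts to look and compute and a shell command to move; the robot and the scene stay as the last step left them, time stands still between calls to the robot, and variables do not carry over. Pictures are saved under pics/ and viewed, at most 10 in all, crops included, and the job is handed in when it is done.

```bash
mkdir -p pics; ls
python3 - <<'E'
from station import manip, viewer
import cv2
for n in ("scene","top"):
    cv2.imwrite(f"pics/{n}0.png",viewer.snapshot(n)); print(n,viewer.calibration(n))
s=manip.sense(); print(s, manip.pinch_z)
E
```

```text
pics
scene {'fov_y': 45.78264610478324, 'cx': 311.38939112336476, 'cy': 198.05993830437382, 'k1': 0.022642984940452752, 'T': array([[-0.48537659, -0.61645544,  0.61999375,  1.45554368],
       [ 0.87425482, -0.33459776,  0.3517426 ,  0.52104018],
       [-0.00938512,  0.71276015,  0.70134506,  1.16386802],
       [ 0.        ,  0.        ,  0.        ,  1.        ]])}
top {'fov_y': 44.202464918175785, 'cx': 316.6597889092518, 'cy': 198.71949429124382, 'k1': 0.012003844718885054, 'T': array([[-0.01949494,  0.99713757, -0.0730521 ,  0.40258628],
       [-0.9997013 , -0.02051789, -0.0132788 , -0.01896371],
       [-0.01473966,  0.07277141,  0.99723972,  1.42224933],
       [ 0.        ,  0.        ,  0.        ,  1.        ]])}
{'t': 0.1, 'q': array([-1.36848515e+00,  5.28392632e-01,  1.43379367e+00,  1.03907206e-05,
        1.18138966e+00, -1.78508446e-01]), 'qd': array([ 0.00037496, -0.00090842, -0.00041579, -0.00051724,  0.00011129,
       -0.00036986]), 'tau': array([-8.08609566e-04, -4.43308353e+01, -1.78584892e+01, -1.17359291e-04,
        3.89387380e-03, -6.06343860e-06]), 'tcp_pos': array([ 0.23219326, -0.5795676 ,  0.23041333]), 'tool_rot': array([ 9.81926648e-01,  1.89259281e-01, -6.99764052e-06, -9.91640258e-04]), 'force': array([-0.10074514, -0.23858377,  0.09621738]), 'ft_torque': array([0.0511975 , 0.00216204, 0.01250899]), 'gripper_force': 0.0, 'finger_gap': 0.9983586069573197} 0.0187
```

View pics/scene0.png

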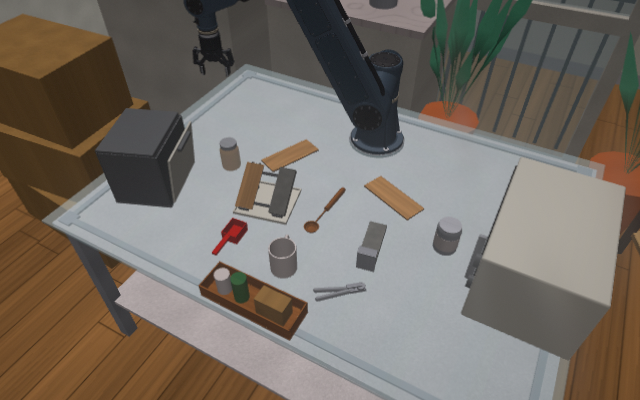

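View pics/top0.png

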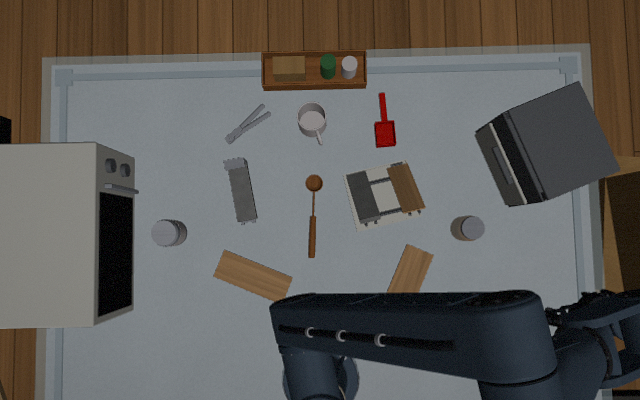

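The scene shows the rack (top view ≈ (385,195)) with the grey stone in its left lane and the board in its right lane. The holder with the lower stone is at ≈ (240,190), with its end stop towards the top, near (235,162). The two loose boards on the cart are larger decoys. Next I'll enlarge crops of the rack and holder.

Run:
```python
import cv2, numpy as np
t=cv2.imread("pics/top0.png"); s=cv2.imread("pics/scene0.png")
f=lambda im,x,y,w,h,k:cv2.resize(im[y:y+h,x:x+w],None,fx=k,fy=k,interpolation=cv2.INTER_CUBIC)
a=f(t,335,150,100,90,4); b=f(t,200,145,100,90,4)
c=f(s,225,150,100,75,4); d=f(s,330,210,100,75,4)
cv2.imwrite("pics/crop.png",np.vstack([cv2.hconcat([a,b])[:300],cv2.hconcat([c,d])]))
```

```text
(no output)
```

View pics/crop.png

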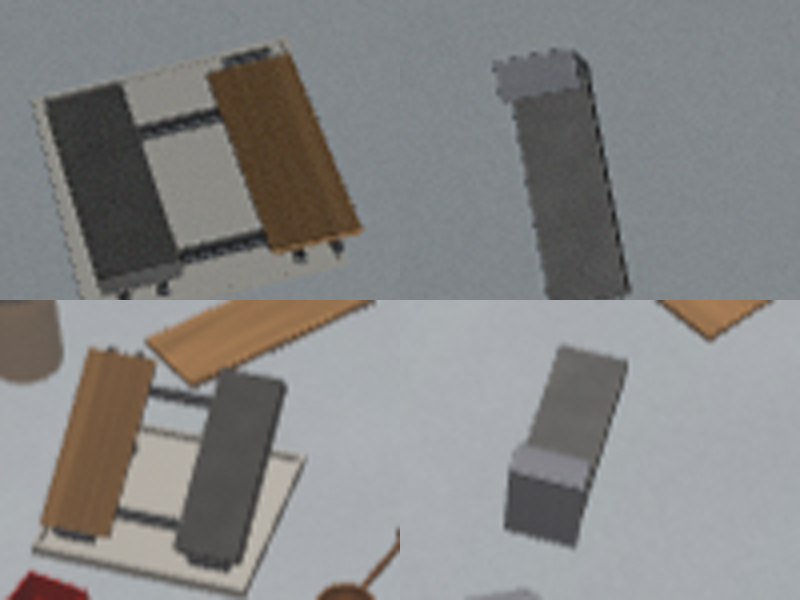

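The crop shows the board's and stone's top-face corners clearly in both views, along with the holder's lip edges and the lower stone's top face. I'll fit the rack and holder poses to these corners from both cameras and draw an overlay to check them.

```bash
cat > h.py <<'E'
import numpy as np, cv2
from scipy.optimize import least_squares
from scipy.spatial.transform import Rotation as R
from station import manip, viewer
C={n:viewer.calibration(n) for n in ("scene","top")}
def proj(n,P):
    c=C[n];T=c["T"];p=(np.atleast_2d(P)-T[:3,3])@T[:3,:3]
    s=np.c_[p[:,0],-p[:,1]]/-p[:,2:3]; s=s*(1+c["k1"]*(s**2).sum(1,keepdims=True))
    f=200/np.tan(np.radians(c["fov_y"]/2)); return s*f+[c["cx"],c["cy"]]
def pose(x,y,yaw,z=0):
    M=np.eye(4);M[:3,:3]=R.from_euler("z",yaw).as_matrix();M[:3,3]=x,y,z;return M
def piece(rack,yl,s):   # piece on lane, displaced s along the slope
    M=np.eye(4);a=np.radians(32);M[:3,:3]=R.from_euler("y",-a).as_matrix()
    M[:3,3]=[s*np.cos(a),yl,.064+s*np.sin(a)];return rack@M
def box(M,w,t,l=.16):   # top corners: low+y, low-y, high-y, high+y
    q=np.array([[-l/2,w/2,t],[-l/2,-w/2,t],[l/2,-w/2,t],[l/2,w/2,t]]);return q@M[:3,:3].T+M[:3,3]
E
cat > fit.py <<'E'
from h import *
g=lambda L,ox,oy:np.array(L,float)/4+[ox-.375,oy-.375]
bt=g([(208,73),(292,55),(362,231),(273,250)],335,150); st=g([(45,102),(123,84),(183,260),(100,278)],335,150)
bs=g([(110,235),(43,225),(90,48),(155,62)],225,150); ss=g([(240,254),(178,245),(218,70),(287,83)],225,150)
def r(p):
    K=pose(*p[:3]);o=[]
    for yl,s,w,t,a,b in((-.06,p[3],.062,.006,bt,bs),(.06,p[4],.056,.02,st,ss)):
        q=box(piece(K,yl,s),w,t); o+=[proj("top",q)-a,proj("scene",q)-b]
    return np.concatenate(o).ravel()
f=least_squares(r,[.55,-.2,.2,0,0],loss="soft_l1"); print(f.x.round(4)); print(r(f.x).reshape(-1,2).round(1).tolist())
lt=g([(103,100),(180,90)],200,145); ls=g([(192,162),(118,147)],330,210); hs=g([(228,60),(162,45)],330,210)
lip=np.array([[.069,.028,.072],[.069,-.028,.072]]); st0=np.array([[-.075,.028,.032],[-.075,-.028,.032]])
def rh(p):
    K=pose(*p);w=lambda q:q@K[:3,:3].T+K[:3,3]
    return np.concatenate([proj("top",w(lip))-lt,proj("scene",w(lip))-ls,proj("scene",w(st0))-hs]).ravel()
h=least_squares(rh,[.5,.2,.1],loss="soft_l1"); print(h.x.round(4),rh(h.x).reshape(-1,2).round(1).tolist())
np.savez("fit.npz",f=f.x,h=h.x)
ims={n:cv2.imread(f"pics/{n}0.png") for n in C}
def crop(n,x,y,polys):
    k=4;w=cv2.resize(ims[n][y:y+75,x:x+100],None,fx=k,fy=k,interpolation=cv2.INTER_CUBIC)
    for P in polys: cv2.polylines(w,[np.round((proj(n,P)-[x,y]+.5)*k-.5).astype(int)],True,(0,255,0),1)
    return w
K=pose(*f.x[:3]);H=pose(*h.x);B=box(piece(K,-.06,f.x[3]),.062,.006);S=box(piece(K,.06,f.x[4]),.056,.02)
L=box(pose(0,0,0),.056,.032)+[.005,0,0];L=L@H[:3,:3].T+H[:3,3]
LI=np.array([[.069,.028,.072],[.069,-.028,.072],[.085,-.028,.072],[.085,.028,.072]])@H[:3,:3].T+H[:3,3]
cv2.imwrite("pics/ov.png",np.vstack([np.hstack([crop("top",335,155,[B,S]),crop("top",200,152,[L,LI])]),np.hstack([crop("scene",225,150,[B,S]),crop("scene",330,210,[L,LI])])]))
E
python3 fit.py
```

```text
[ 0.6979 -0.2921 -0.3014 -0.3117 -0.3688]
[[1.4, 76.2], [-0.5, 86.2], [-1.2, -0.7], [1.0, -11.2], [31.5, -7.6], [37.9, -13.0], [-3.3, 32.5], [-9.0, 37.5], [1.3, 75.5], [-1.3, 84.9], [-1.8, -1.2], [1.1, -10.8], [30.1, -0.8], [35.7, -5.9], [-1.9, 39.9], [-8.9, 44.7]]
[0.5245 0.2116 0.1756] [[-0.4, -0.0], [0.2, -1.5], [0.1, -0.3], [0.1, -1.2], [0.3, 0.0], [-0.2, -0.3]]
```

View pics/ov.png

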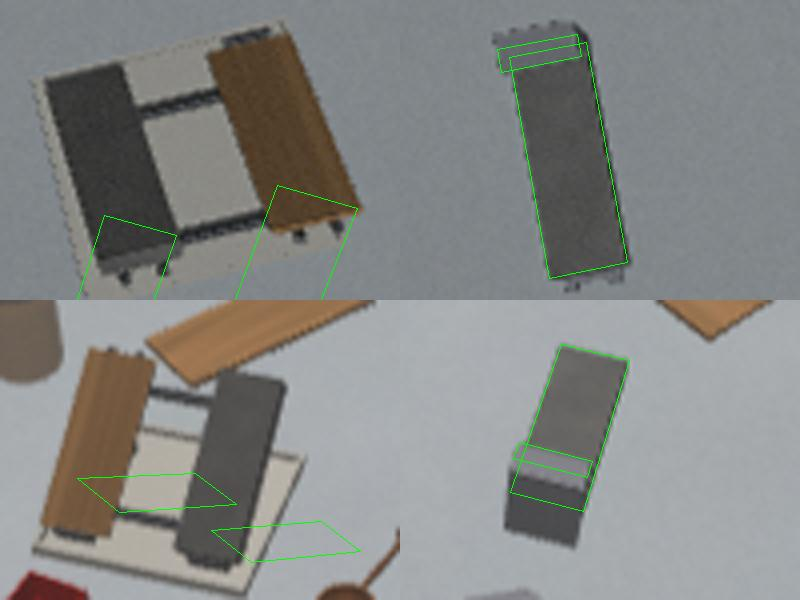

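The holder fit lies right on its edges. The rack fit is wrong because the rack's +x faces the robot (yaw ≈ π); I'll fix that.

```bash
sed -i 's/(-.06,p\[3\]/(.06,p[3]/; s/,(.06,p\[4\]/,(-.06,p[4]/; s/q=box(piece(K,yl,s),w,t);/q=box(piece(K,yl,s),w,t)[[1,0,3,2]];/; s/\[.55,-.2,.2,0,0\]/[.55,-.2,3.3,0,0]/; s/piece(K,-.06,f/piece(K,.06,f/; s/S=box(piece(K,.06/S=box(piece(K,-.06/' fit.py; python3 fit.py
```

```text
[ 0.5078 -0.189   3.3633 -0.0068 -0.0067]
[[-0.5, 0.1], [-0.4, -0.6], [0.4, -0.2], [-0.0, 0.6], [-0.1, 0.9], [-0.5, -0.2], [0.1, -0.1], [0.7, -0.5], [0.0, -0.4], [-0.3, -0.6], [0.1, 0.8], [0.2, 1.3], [-0.5, 2.1], [-1.0, 1.0], [0.9, -0.6], [-0.5, -0.9]]
[0.5245 0.2116 0.1756] [[-0.4, -0.0], [0.2, -1.5], [0.1, -0.3], [0.1, -1.2], [0.3, 0.0], [-0.2, -0.3]]
```

View pics/ov.png

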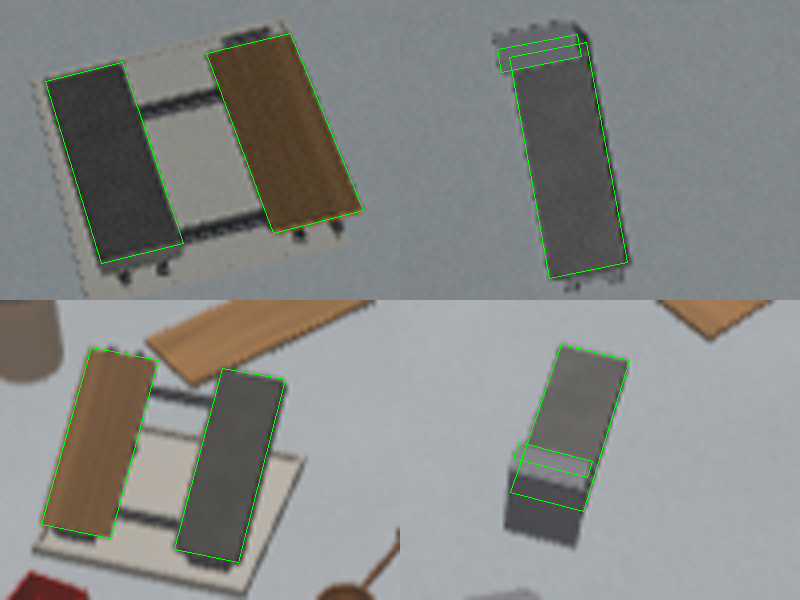

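The fit matches within about a pixel: rack at (0.508, −0.189), holder at (0.5245, 0.2116) with yaw 0.1756. Next is a planner that prints shifts and turns in tool axes.

```bash
cat >> h.py <<'E'
D=np.load("fit.npz");K=pose(*D["f"][:3]);H=pose(*D["h"])
BO=piece(K,.06,D["f"][3]);ST=piece(K,-.06,D["f"][4])
FL=np.diag([-1.,1,-1])   # tool axes in the piece frame for picking
def pick(M,dz,up):       # TCP dz above underside, then up along normal
    return M[:3,:3]@np.array([0,0,dz+up])+M[:3,3], M[:3,:3]@FL
def place(zu,dz,dx):     # piece underside zu, TCP dz above it, dx short of home
    return (H@[.005+dx,0,zu+dz,1])[:3], H[:3,:3]@np.diag([1.,-1,-1])
def plan(t,p=None):
    s=manip.sense();Rc=R.from_quat(s["tool_rot"]).as_matrix();p0=s["tcp_pos"]
    d=Rc.T@(t[0]-p0)*100;rv=R.from_matrix(Rc.T@t[1]).as_rotvec()
    print("now",p0.round(4),"to",t[0].round(4),"F",s["force"].round(1),"gap",round(s["finger_gap"],3),"grip",round(s["gripper_force"],1),"t",round(s["t"],2))
    print("rot first",rv.round(3),"| slide before rot",d.round(2),"| slide after rot",(t[1].T@(t[0]-p0)*100).round(2))
E
python3 -c "
from h import *
plan(pick(BO,-.015,.08)); print(BO[:3,3],ST[:3,3],manip.sense()['q'])"
```

```text
now [ 0.2322 -0.5796  0.2304] to [ 0.5601 -0.2387  0.1155] F [-0.1 -0.2  0.1] gap 0.998 grip 0.0 t 0.1
rot first [ 0.043 -0.558  0.156] | slide before rot [ 43.11 -19.44  11.54] | slide after rot [ 39.57 -26.04 -11.18]
[ 0.52653602 -0.24624879  0.06041889] [ 0.5001187  -0.12919271  0.06043841] [-1.36848515e+00  5.28392632e-01  1.43379367e+00  1.03907206e-05
  1.18138966e+00 -1.78508446e-01]
```

```bash
python3 -m creep '[{"slide":[2,-0.8,0],"angular":[0,0,0],"claw":1},{"slide":[3.5,-1.6,0],"angular":[0,0,0],"claw":1},{"slide":[3.5,-1.6,0],"angular":[0,0,0],"claw":1},{"slide":[3.5,-1.6,0],"angular":[0,0,0],"claw":1},{"slide":[3.5,-1.6,0],"angular":[0,0,0],"claw":1},{"slide":[3.5,-1.6,0],"angular":[0,0,0],"claw":1},{"slide":[3.5,-1.6,0],"angular":[0,0,0],"claw":1},{"slide":[3.5,-1.6,0],"angular":[0,0,0],"claw":1},{"slide":[3.5,-1.6,0],"angular":[0,0,0],"claw":1},{"slide":[3.5,-1.6,0],"angular":[0,0,0],"claw":1}]' 40
python3 -m creep '[{"slide":[3,-1.4,0],"angular":[0,0,0],"claw":1},{"slide":[3,-1.4,0],"angular":[0,0,0],"claw":1},{"slide":[2,-1,0],"angular":[0,0,0],"claw":1},{"slide":[0,0,0],"angular":[0.007,-0.09,0.026],"claw":1},{"slide":[0,0,0],"angular":[0.007,-0.09,0.026],"claw":1},{"slide":[0,0,0],"angular":[0.007,-0.09,0.026],"claw":1},{"slide":[0,0,0],"angular":[0.007,-0.09,0.026],"claw":1},{"slide":[0,0,0],"angular":[0.007,-0.09,0.026],"claw":1},{"slide":[0,0,0],"angular":[0.007,-0.09,0.026],"claw":1},{"slide":[0,0,0],"angular":[0,0,0],"claw":1}]'
python3 -c "
from h import *
plan(pick(BO,-.015,.08)); print(manip.sense()['q'].round(3))"
```

```text
t: 0.93
tcp_pos: [0.4876, -0.3128, 0.2309]
tool_rot: [0.982, 0.189, -0.0, -0.0]
force: [0.7, -0.3, 0.0]
finger_gap: 0.997
gripper_force: 0.0
t: 1.77
tcp_pos: [0.5483, -0.2484, 0.2279]
tool_rot: [0.957, 0.107, -0.267, 0.029]
force: [0.5, -0.2, -1.5]
finger_gap: 1.001
gripper_force: 0.0
now [ 0.5483 -0.2484  0.2279] to [ 0.5601 -0.2387  0.1155] F [ 0.5 -0.2 -1.5] gap 1.001 grip 0.0 t 1.77
rot first [-0.001 -0.014  0.002] | slide before rot [ 6.99 -0.67  8.91] | slide after rot [ 7.11 -0.68  8.81]
[-0.451  0.721  1.178 -0.33   1.679  0.934]
```

```bash
python3 -m creep '[{"slide":[2.4,-0.2,2],"angular":[0,-0.014,0],"claw":1},{"slide":[2.4,-0.2,2.5],"angular":[0,0,0],"claw":1},{"slide":[2.2,-0.3,2.5],"angular":[0,0,0],"claw":1},{"slide":[0,0,2],"angular":[0,0,0],"claw":1},{"slide":[0,0,2],"angular":[0,0,0],"claw":1},{"slide":[0,0,2],"angular":[0,0,0],"claw":1},{"slide":[0,0,0],"angular":[0,0,0],"claw":1},{"slide":[0,0,0],"angular":[0,0,0],"claw":1}]'
python3 - <<'E'
from h import *
plan(pick(BO,-.015,0))
a=viewer.snapshot("top")[130:230,335:435];b=viewer.snapshot("scene")[110:210,205:305]
cv2.imwrite("pics/g1.png",cv2.resize(np.hstack([a,b]),None,fx=4,fy=4,interpolation=cv2.INTER_CUBIC))
E
```

```text
t: 2.43
tcp_pos: [0.5359, -0.2448, 0.0837]
tool_rot: [0.956, 0.106, -0.273, 0.03]
force: [-0.1, 0.4, -0.4]
finger_gap: 1.001
gripper_force: 0.0
now [ 0.5359 -0.2448  0.0837] to [ 0.5188 -0.248   0.0477] F [-0.1  0.4 -0.4] gap 1.001 grip 0.0 t 2.43
rot first [-0.001 -0.003 -0.001] | slide before rot [ 0.42 -0.06  3.98] | slide after rot [ 0.43 -0.06  3.98]
```

View pics/g1.png

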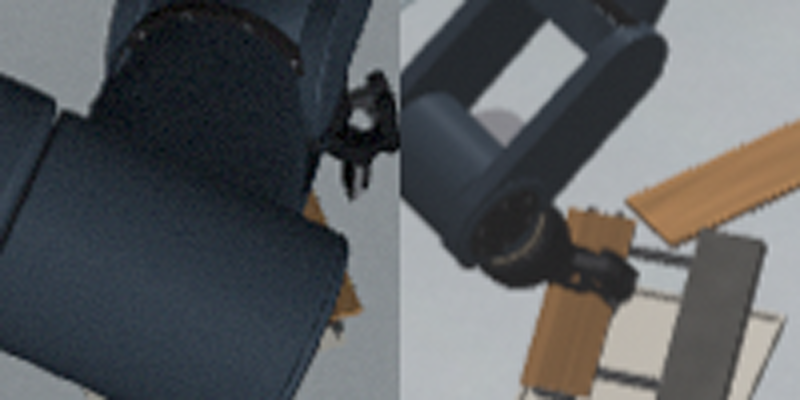

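The picture shows the gripper straddling the board, square to it (scene crop ≈ (610,280)), with nothing else near the fingers. I'll descend and grip.

```bash
python3 -m creep '[{"slide":[0.4,-0.05,1.3],"angular":[0,0,0],"claw":1},{"slide":[0,0,1.3],"angular":[0,0,0],"claw":1},{"slide":[0,0,1.3],"angular":[0,0,0],"claw":1},{"slide":[0,0,0],"angular":[0,0,0],"claw":1},{"slide":[0,0,0],"angular":[0,0,0],"claw":0},{"slide":[0,0,0],"angular":[0,0,0],"claw":-1},{"slide":[0,0,0],"angular":[0,0,0],"claw":-1},{"slide":[0,0,0],"angular":[0,0,0],"claw":-1},{"slide":[0,0,0],"angular":[0,0,0],"claw":-1}]' 40
python3 -c "
from h import *
plan(pick(BO,-.015,0))"
```

```text
t: 3.28
tcp_pos: [0.522, -0.2486, 0.0504]
tool_rot: [0.956, 0.106, -0.271, 0.032]
force: [2.1, 0.4, 5.9]
finger_gap: 0.711
gripper_force: 43.9
now [ 0.522  -0.2486  0.0504] to [ 0.5188 -0.248   0.0477] F [2.1 0.4 5.9] gap 0.711 grip 43.9 t 3.28
rot first [ 0.003 -0.006 -0.002] | slide before rot [-0.11 -0.13  0.39] | slide after rot [-0.11 -0.13  0.39]
```

Board gripped (opening ≈ 61 mm). I'll lift it along the slope's normal.

```bash
python3 -m creep '[{"slide":[0,0,-1],"angular":[0,0,0],"claw":-1},{"slide":[0,0,-2.5],"angular":[0,0,0],"claw":-1},{"slide":[0,0,-3],"angular":[0,0,0],"claw":-1},{"slide":[0,0,-3],"angular":[0,0,0],"claw":-1},{"slide":[0,0,-3],"angular":[0,0,0],"claw":-1},{"slide":[0,0,0],"angular":[0,0,0],"claw":-1}]'
python3 -c "
from h import *
plan(place(.1,-.011,-.03))"
```

```text
t: 3.78
tcp_pos: [0.5901, -0.2341, 0.1606]
tool_rot: [0.957, 0.106, -0.267, 0.034]
force: [0.3, -0.9, 0.2]
finger_gap: 0.712
gripper_force: 43.6
now [ 0.5901 -0.2341  0.1606] to [0.4999 0.2072 0.089 ] F [ 0.3 -0.9  0.2] gap 0.712 grip 43.6 t 3.78
rot first [0.022 0.544 0.044] | slide before rot [  4.33 -45.09   5.28] | slide after rot [ -1.17 -45.02   7.16]
```

```bash
python3 -m creep '[{"slide":[0,0,0],"angular":[0.004,0.09,0.007],"claw":-1},{"slide":[0,0,0],"angular":[0.004,0.09,0.007],"claw":-1},{"slide":[0,0,0],"angular":[0.004,0.09,0.007],"claw":-1},{"slide":[0,0,0],"angular":[0.004,0.09,0.007],"claw":-1},{"slide":[0,0,0],"angular":[0.003,0.09,0.008],"claw":-1},{"slide":[0,0,0],"angular":[0.003,0.09,0.008],"claw":-1},{"slide":[0,-1.5,0],"angular":[0,0,0],"claw":-1},{"slide":[-0.2,-3,0],"angular":[0,0,0],"claw":-1},{"slide":[-0.2,-3,0],"angular":[0,0,0],"claw":-1},{"slide":[-0.2,-3,0],"angular":[0,0,0],"claw":-1}]'
python3 -m creep '[{"slide":[-0.1,-3.5,0],"angular":[0,0,0],"claw":-1},{"slide":[-0.1,-3.5,0],"angular":[0,0,0],"claw":-1},{"slide":[-0.1,-3.5,0],"angular":[0,0,0],"claw":-1},{"slide":[-0.1,-3.5,0],"angular":[0,0,0],"claw":-1},{"slide":[-0.1,-3.5,0],"angular":[0,0,0],"claw":-1},{"slide":[-0.1,-3.5,0],"angular":[0,0,0],"claw":-1},{"slide":[0,-3.5,0],"angular":[0,0,0],"claw":-1},{"slide":[0,-3.5,0],"angular":[0,0,0],"claw":-1},{"slide":[0,-3,0],"angular":[0,0,0],"claw":-1},{"slide":[0,0,0],"angular":[0,0,0],"claw":-1}]'
python3 -c "
from h import *
plan(place(.1,-.011,-.03))"
```

```text
t: 4.62
tcp_pos: [0.5592, -0.1297, 0.1554]
tool_rot: [0.996, 0.086, -0.009, -0.004]
force: [-0.2, -0.4, -0.6]
finger_gap: 0.709
gripper_force: 43.6
t: 5.45
tcp_pos: [0.4985, 0.1784, 0.158]
tool_rot: [0.996, 0.089, -0.009, -0.004]
force: [0.1, -1.3, -0.3]
finger_gap: 0.714
gripper_force: 43.7
now [0.4985 0.1784 0.158 ] to [0.4999 0.2072 0.089 ] F [ 0.1 -1.3 -0.3] gap 0.714 grip 43.7 t 5.45
rot first [-0.009  0.018  0.003] | slide before rot [ 0.78 -2.74  6.91] | slide after rot [ 0.64 -2.81  6.9 ]
```

```bash
python3 -m creep '[{"slide":[0.3,-1.4,2],"angular":[-0.009,0.018,0.003],"claw":-1},{"slide":[0.3,-1.4,2],"angular":[0,0,0],"claw":-1},{"slide":[0,0,2],"angular":[0,0,0],"claw":-1},{"slide":[0,0,0.9],"angular":[0,0,0],"claw":-1},{"slide":[0,0,0],"angular":[0,0,0],"claw":-1},{"slide":[0,0,0],"angular":[0,0,0],"claw":-1}]'
python3 - <<'E'
from h import *
plan(place(.1,-.011,-.03))
s=manip.sense(); Rt=R.from_quat(s["tool_rot"]).as_matrix()
im=viewer.snapshot("scene");x,y=325,170
w=cv2.resize(im[y:y+95,x:x+120],None,fx=6,fy=6,interpolation=cv2.INTER_CUBIC)
q=np.array([[x_,y_,z_] for z_ in(0,.006) for x_,y_ in((-.08,.031),(-.08,-.031),(.08,-.031),(.08,.031))])
P=s["tcp_pos"]+(np.diag([1,-1,-1])@ (q-[0,0,-.011]).T).T@Rt.T
for k in(0,4): cv2.polylines(w,[np.round((proj("scene",P[k:k+4])-[x,y]+.5)*6).astype(int)],True,(0,255,0),1)
cv2.imwrite("pics/h1.png",w)
E
```

```text
t: 5.95
tcp_pos: [0.5018, 0.2015, 0.0891]
tool_rot: [0.996, 0.085, 0.001, 0.001]
force: [0.4, 0.2, -0.5]
finger_gap: 0.711
gripper_force: 43.7
now [0.5018 0.2015 0.0891] to [0.4999 0.2072 0.089 ] F [ 0.4  0.2 -0.5] gap 0.711 grip 43.7 t 5.95
rot first [ 0.002 -0.001 -0.006] | slide before rot [-0.1  -0.6   0.01] | slide after rot [-0.09 -0.6   0.01]
```

View pics/h1.png

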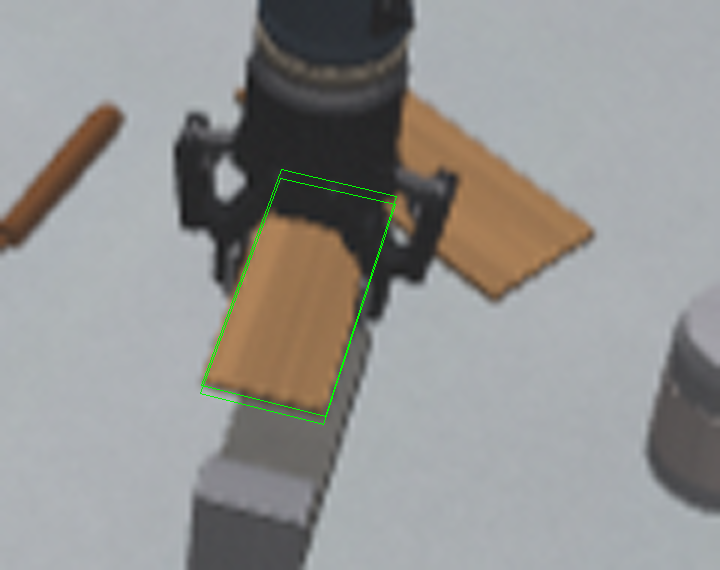

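The overlay matches the held board to about a pixel: its end corners at (205,383)/(330,412) sit on the model, and it is flat and square. I'll align it and lower it short of the lip.

```bash
python3 -m creep '[{"slide":[-0.1,-0.6,0],"angular":[0,0,-0.006],"claw":-1},{"slide":[0,0,2],"angular":[0,0,0],"claw":-1},{"slide":[0,0,2],"angular":[0,0,0],"claw":-1},{"slide":[0,0,1.5],"angular":[0,0,0],"claw":-1},{"slide":[0,0,0.9],"angular":[0,0,0],"claw":-1},{"slide":[0,0,0],"angular":[0,0,0],"claw":-1},{"slide":[0,0,0],"angular":[0,0,0],"claw":-1}]'
python3 -c "
from h import *
plan(place(.036,-.011,0))"
```

```text
t: 6.58
tcp_pos: [0.5007, 0.2076, 0.0259]
tool_rot: [0.996, 0.088, 0.002, 0.001]
force: [-0.4, -0.7, -0.3]
finger_gap: 0.712
gripper_force: 43.7
now [0.5007 0.2076 0.0259] to [0.5294 0.2124 0.025 ] F [-0.4 -0.7 -0.3] gap 0.712 grip 43.7 t 6.58
rot first [ 0.001 -0.003  0.   ] | slide before rot [2.91 0.03 0.1 ] | slide after rot [2.91 0.03 0.09]
```

```bash
python3 -m creep '[{"slide":[0.7,0,0],"angular":[0,0,0],"claw":-1},{"slide":[0.8,0,0.05],"angular":[0,0,0],"claw":-1},{"slide":[0.6,0,0],"angular":[0,0,0],"claw":-1},{"slide":[0.3,0,0],"angular":[0,0,0],"claw":-1},{"slide":[0,0,0],"angular":[0,0,0],"claw":-1},{"slide":[0,0,0],"angular":[0,0,0],"claw":-1}]'
python3 -c "
from h import *
plan(place(.036,-.011,0))"
```

```text
t: 7.08
tcp_pos: [0.5243, 0.2118, 0.0252]
tool_rot: [0.996, 0.088, 0.002, 0.001]
force: [0.5, -0.8, -0.4]
finger_gap: 0.711
gripper_force: 43.7
now [0.5243 0.2118 0.0252] to [0.5294 0.2124 0.025 ] F [ 0.5 -0.8 -0.4] gap 0.711 grip 43.7 t 7.08
rot first [ 0.001 -0.003  0.   ] | slide before rot [0.51 0.02 0.02] | slide after rot [0.52 0.02 0.02]
```

No contact yet; creeping in 1 mm steps.

```bash
for i in 1 2; do python3 -m creep '[{"slide":[0.1,0,0],"angular":[0,0,0],"claw":-1},{"slide":[0.1,0,0],"angular":[0,0,0],"claw":-1},{"slide":[0,0,0],"angular":[0,0,0],"claw":-1}]' | grep -E "tcp|^force"; done
```

```text
tcp_pos: [0.5259, 0.2121, 0.025]
force: [0.3, 0.4, -0.3]
tcp_pos: [0.5283, 0.2125, 0.0251]
force: [0.5, -0.6, -0.4]
```

```bash
python3 -m creep '[{"slide":[0.1,0,0],"angular":[0,0,0],"claw":-1},{"slide":[0,0,0],"angular":[0,0,0],"claw":-1}]' | grep -E "tcp|^force"
```

```text
tcp_pos: [0.5292, 0.2127, 0.0251]
force: [-0.9, 0.1, -0.6]
```

```bash
python3 -m creep '[{"slide":[0.1,0,0],"angular":[0,0,0],"claw":-1},{"slide":[0,0,0],"angular":[0,0,0],"claw":-1},{"slide":[0,0,0],"angular":[0,0,0],"claw":-1}]' | grep -E "tcp|^force"
```

```text
tcp_pos: [0.53, 0.2128, 0.0251]
force: [-0.5, -0.9, -0.8]
```

```bash
python3 -m creep '[{"slide":[0.05,0,0],"angular":[0,0,0],"claw":-1},{"slide":[0,0,0],"angular":[0,0,0],"claw":-1},{"slide":[0,0,0],"angular":[0,0,0],"claw":-1}]' | grep -E "tcp|^force"
```

```text
tcp_pos: [0.5304, 0.2129, 0.025]
force: [0.0, -0.2, -1.5]
```

```bash
python3 -m creep '[{"slide":[0.1,0,0],"angular":[0,0,0],"claw":-1},{"slide":[0,0,0],"angular":[0,0,0],"claw":-1},{"slide":[0,0,0],"angular":[0,0,0],"claw":-1}]' | grep -E "tcp|^force"
```

```text
tcp_pos: [0.5304, 0.2129, 0.0249]
force: [-1.8, -0.8, -0.4]
```

```bash
python3 -m creep '[{"slide":[0.1,0,0],"angular":[0,0,0],"claw":-1},{"slide":[0,0,0],"angular":[0,0,0],"claw":-1},{"slide":[0,0,0],"angular":[0,0,0],"claw":-1}]' | grep -E "tcp|^force"
```

```text
tcp_pos: [0.5304, 0.213, 0.0247]
force: [-4.5, -0.7, 0.8]
```

The board bears on the stop with 4.5 N. I'll push slightly more and hold, then lower onto the stone.

```bash
python3 -m creep '[{"slide":[0.05,0,0],"angular":[0,0,0],"claw":-1},{"slide":[0,0,0],"angular":[0,0,0],"claw":-1},{"slide":[0,0,0],"angular":[0,0,0],"claw":-1},{"slide":[0,0,0],"angular":[0,0,0],"claw":-1}]' | grep -E "tcp|^force"
python3 -m creep '[{"slide":[-0.1,0,0],"angular":[0,0,0],"claw":-1},{"slide":[0,0,0.1],"angular":[0,0,0],"claw":-1},{"slide":[0,0,0.1],"angular":[0,0,0],"claw":-1},{"slide":[0,0,0],"angular":[0,0,0],"claw":-1},{"slide":[0,0,0],"angular":[0,0,0],"claw":-1}]' | grep -E "tcp|^force"
```

```text
tcp_pos: [0.5305, 0.213, 0.0246]
force: [-5.4, -1.4, -0.2]
tcp_pos: [0.5305, 0.213, 0.0229]
force: [-5.1, -1.6, 0.8]
```

```bash
python3 -m creep '[{"slide":[0,0,0.1],"angular":[0,0,0],"claw":-1},{"slide":[0,0,0],"angular":[0,0,0],"claw":-1},{"slide":[0,0,0],"angular":[0,0,0],"claw":-1}]' | grep -E "tcp|^force"
```

```text
tcp_pos: [0.5304, 0.213, 0.0219]
force: [-5.6, -1.5, 1.3]
```

```bash
python3 -m creep '[{"slide":[0,0,0.1],"angular":[0,0,0],"claw":-1},{"slide":[0,0,0],"angular":[0,0,0],"claw":-1},{"slide":[0,0,0],"angular":[0,0,0],"claw":-1}]' | grep -E "tcp|^force"
```

```text
tcp_pos: [0.5305, 0.213, 0.0209]
force: [-6.1, -1.0, 1.1]
```

```bash
python3 -m creep '[{"slide":[0,0,0.1],"angular":[0,0,0],"claw":-1},{"slide":[0,0,0],"angular":[0,0,0],"claw":-1},{"slide":[0,0,0],"angular":[0,0,0],"claw":-1}]' | grep -E "tcp|^force"
```

```text
tcp_pos: [0.5304, 0.213, 0.0199]
force: [-6.7, -1.4, 1.0]
```

```bash
python3 -m creep '[{"slide":[0,0,0.1],"angular":[0,0,0],"claw":-1},{"slide":[0,0,0],"angular":[0,0,0],"claw":-1},{"slide":[0,0,0],"angular":[0,0,0],"claw":-1}]' | grep -E "tcp|^force"
```

```text
tcp_pos: [0.5304, 0.213, 0.0189]
force: [-6.0, -1.5, 2.2]
```

```bash
python3 -m creep '[{"slide":[0,0,0.1],"angular":[0,0,0],"claw":-1},{"slide":[0,0,0],"angular":[0,0,0],"claw":-1},{"slide":[0,0,0],"angular":[0,0,0],"claw":-1}]' | grep -E "tcp|^force"
```

```text
tcp_pos: [0.5305, 0.213, 0.0179]
force: [-5.7, -1.4, 1.2]
```

```bash
python3 -m creep '[{"slide":[0,0,0.1],"angular":[0,0,0],"claw":-1},{"slide":[0,0,0],"angular":[0,0,0],"claw":-1},{"slide":[0,0,0],"angular":[0,0,0],"claw":-1}]' | grep -E "tcp|^force"
python3 - <<'E'
from h import *
im=viewer.snapshot("scene");x,y=330,190
w=cv2.resize(im[y:y+90,x:x+100],None,fx=6,fy=6,interpolation=cv2.INTER_CUBIC)
for z in(.032,.038):
  P=box(H,.062,z)+H[:3,:3]@[.005,0,0]
  cv2.polylines(w,[np.round((proj("scene",P)-[x,y]+.5)*6).astype(int)],True,(0,255,0),1)
cv2.imwrite("pics/h2.png",w)
E
```

```text
tcp_pos: [0.5305, 0.213, 0.0175]
force: [-6.0, -1.8, 5.8]
```

View pics/h2.png

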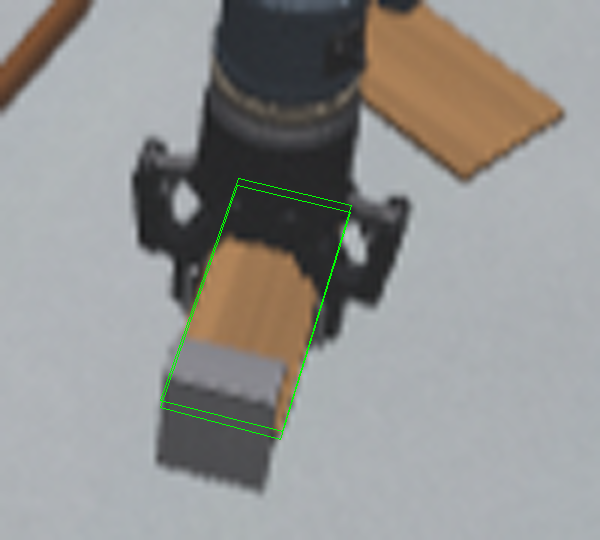

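Seated: vertical contact force 5.8 N at TCP z 17.5 mm while still pressed against the stop, and the picture shows the board flat under the lip on the model outline. Releasing and retreating upward.

```bash
python3 -m creep '[{"slide":[0,0,-0.05],"angular":[0,0,0],"claw":-1},{"slide":[0,0,0],"angular":[0,0,0],"claw":0.7},{"slide":[0,0,0],"angular":[0,0,0],"claw":1},{"slide":[0,0,0],"angular":[0,0,0],"claw":1},{"slide":[0,0,0],"angular":[0,0,0],"claw":1},{"slide":[0,0,0],"angular":[0,0,0],"claw":1},{"slide":[0,0,-1],"angular":[0,0,0],"claw":1},{"slide":[0,0,-3],"angular":[0,0,0],"claw":1},{"slide":[0,0,-3.5],"angular":[0,0,0],"claw":1},{"slide":[0,0,-3.5],"angular":[0,0,0],"claw":1}]'
python3 -c "
from h import *
plan(pick(ST,.001,.08))"
```

```text
t: 11.88
tcp_pos: [0.5311, 0.2131, 0.1287]
tool_rot: [0.996, 0.088, 0.001, 0.001]
force: [0.7, -0.4, -0.0]
finger_gap: 1.002
gripper_force: 0.0
now [0.5311 0.2131 0.1287] to [ 0.542  -0.1198  0.1291] F [ 0.7 -0.4 -0. ] gap 1.002 grip 0.0 t 11.88
rot first [-0.011 -0.56  -0.045] | slide before rot [-4.75 32.96 -0.  ] | slide after rot [-5.33 32.71  3.28]
```

```bash
python3 -m creep '[{"slide":[0,1.5,-2],"angular":[0,0,0],"claw":1},{"slide":[-0.5,3.5,-2],"angular":[0,0,0],"claw":1},{"slide":[-0.5,3.5,0],"angular":[0,0,0],"claw":1},{"slide":[-0.5,3.5,0],"angular":[0,0,0],"claw":1},{"slide":[-0.5,3.5,0],"angular":[0,0,0],"claw":1},{"slide":[-0.5,3.5,0],"angular":[0,0,0],"claw":1},{"slide":[-0.5,3.5,0],"angular":[0,0,0],"claw":1},{"slide":[-0.5,3.5,0],"angular":[0,0,0],"claw":1},{"slide":[-0.5,3.5,0],"angular":[0,0,0],"claw":1},{"slide":[-0.5,3,0],"angular":[0,0,0],"claw":1}]' >/dev/null
python3 -m creep '[{"slide":[0,0,0],"angular":[-0.002,-0.093,-0.007],"claw":1},{"slide":[0,0,0],"angular":[-0.002,-0.093,-0.007],"claw":1},{"slide":[0,0,0],"angular":[-0.002,-0.093,-0.007],"claw":1},{"slide":[0,0,0],"angular":[-0.002,-0.093,-0.008],"claw":1},{"slide":[0,0,0],"angular":[-0.002,-0.093,-0.008],"claw":1},{"slide":[0,0,0],"angular":[-0.001,-0.093,-0.008],"claw":1},{"slide":[0,0,0],"angular":[0,0,0],"claw":1},{"slide":[0,0,0],"angular":[0,0,0],"claw":1}]'
python3 -c "
from h import *
plan(pick(ST,.005,.05))"
```

```text
t: 13.38
tcp_pos: [0.5444, -0.1142, 0.1671]
tool_rot: [0.956, 0.107, -0.272, 0.03]
force: [-0.6, -0.1, 0.3]
finger_gap: 1.006
gripper_force: 0.0
now [ 0.5444 -0.1142  0.1671] to [ 0.5286 -0.1228  0.1071] F [-0.6 -0.1  0.3] gap 1.006 grip 0.0 t 13.38
rot first [-0.001 -0.004  0.001] | slide before rot [1.69 0.5  6.02] | slide after rot [1.71 0.49 6.01]
```

```bash
python3 -m creep '[{"slide":[0.8,0.2,2],"angular":[0,-0.004,0],"claw":1},{"slide":[0.9,0.3,2],"angular":[0,0,0],"claw":1},{"slide":[0,0,2],"angular":[0,0,0],"claw":1},{"slide":[0,0,2],"angular":[0,0,0],"claw":1},{"slide":[0,0,1],"angular":[0,0,0],"claw":1},{"slide":[0,0,0],"angular":[0,0,0],"claw":1},{"slide":[0,0,0],"angular":[0,0,0],"claw":1}]' 60
python3 -c "
from h import *
plan(pick(ST,.005,0))"
```

```text
t: 13.97
tcp_pos: [0.5126, -0.127, 0.0835]
tool_rot: [0.955, 0.106, -0.274, 0.03]
force: [0.1, -0.4, 0.4]
finger_gap: 0.999
gripper_force: 0.0
now [ 0.5126 -0.127   0.0835] to [ 0.5027 -0.1286  0.0647] F [ 0.1 -0.4  0.4] gap 0.999 grip 0.0 t 13.97
rot first [-0.001 -0.    -0.001] | slide before rot [ 0.15 -0.06  2.13] | slide after rot [ 0.15 -0.06  2.13]
```

```bash
python3 -m creep '[{"slide":[0.15,-0.05,1.1],"angular":[0,0,0],"claw":1},{"slide":[0,0,1],"angular":[0,0,0],"claw":1},{"slide":[0,0,0],"angular":[0,0,0],"claw":1},{"slide":[0,0,0],"angular":[0,0,0],"claw":1},{"slide":[0,0,0],"angular":[0,0,0],"claw":-1},{"slide":[0,0,0],"angular":[0,0,0],"claw":-1},{"slide":[0,0,0],"angular":[0,0,0],"claw":-1},{"slide":[0,0,0],"angular":[0,0,0],"claw":-1},{"slide":[0,0,0],"angular":[0,0,0],"claw":-1}]' 60
python3 -c "
from h import *
plan(pick(ST,.005,0))"
```

```text
t: 14.72
tcp_pos: [0.5037, -0.1285, 0.0645]
tool_rot: [0.955, 0.106, -0.274, 0.031]
force: [2.4, 0.6, 3.2]
finger_gap: 0.64
gripper_force: 66.7
now [ 0.5037 -0.1285  0.0645] to [ 0.5027 -0.1286  0.0647] F [2.4 0.6 3.2] gap 0.64 grip 66.7 t 14.72
rot first [ 0.    -0.001 -0.   ] | slide before rot [-0.09 -0.01  0.04] | slide after rot [-0.09 -0.01  0.04]
```

Stone gripped (≈ 55 mm opening). Lift along the normal, then level it.

```bash
python3 -m creep '[{"slide":[0,0,-1],"angular":[0,0,0],"claw":-1},{"slide":[0,0,-2],"angular":[0,0,0],"claw":-1},{"slide":[0,0,-2.5],"angular":[0,0,0],"claw":-1},{"slide":[0,0,-2.5],"angular":[0,0,0],"claw":-1},{"slide":[0,0,-2.5],"angular":[0,0,0],"claw":-1},{"slide":[0,0,0],"angular":[0,0,0],"claw":-1}]' > /dev/null
python3 -m creep '[{"slide":[0,0,0],"angular":[0.002,0.093,0.007],"claw":-1},{"slide":[0,0,0],"angular":[0.002,0.093,0.007],"claw":-1},{"slide":[0,0,0],"angular":[0.002,0.093,0.007],"claw":-1},{"slide":[0,0,0],"angular":[0.002,0.093,0.008],"claw":-1},{"slide":[0,0,0],"angular":[0.002,0.093,0.008],"claw":-1},{"slide":[0,0,0],"angular":[0.001,0.093,0.008],"claw":-1},{"slide":[0,0,0],"angular":[0,0,0],"claw":-1},{"slide":[0,0,0],"angular":[0,0,0],"claw":-1}]'
python3 -c "
from h import *
plan(place(.1,.003,-.03))"
```

```text
t: 15.88
tcp_pos: [0.5548, -0.116, 0.1521]
tool_rot: [0.996, 0.087, -0.003, -0.0]
force: [0.3, -0.2, -3.0]
finger_gap: 0.638
gripper_force: 66.0
now [ 0.5548 -0.116   0.1521] to [0.4999 0.2072 0.103 ] F [ 0.3 -0.2 -3. ] gap 0.638 grip 66.0 t 15.88
rot first [-0.001  0.006 -0.002] | slide before rot [  0.21 -32.78   4.95] | slide after rot [  0.24 -32.78   4.91]
```

```bash
python3 -m creep '[{"slide":[0,-1.5,0],"angular":[0,0.006,0],"claw":-1},{"slide":[0,-3.5,0],"angular":[0,0,0],"claw":-1},{"slide":[0,-3.5,0],"angular":[0,0,0],"claw":-1},{"slide":[0,-3.5,0],"angular":[0,0,0],"claw":-1},{"slide":[0,-3.5,0],"angular":[0,0,0],"claw":-1},{"slide":[0,-3.5,0],"angular":[0,0,0],"claw":-1},{"slide":[0,-3.5,0],"angular":[0,0,0],"claw":-1},{"slide":[0,-3.5,0],"angular":[0,0,0],"claw":-1},{"slide":[0,-3.5,0],"angular":[0,0,0],"claw":-1},{"slide":[0.2,-3,0],"angular":[0,0,0],"claw":-1}]' >/dev/null
python3 -m creep '[{"slide":[0,0,1],"angular":[0,0,0],"claw":-1},{"slide":[0,0,1.5],"angular":[0,0,0],"claw":-1},{"slide":[0,0,1.5],"angular":[0,0,0],"claw":-1},{"slide":[0,0,0.9],"angular":[0,0,0],"claw":-1},{"slide":[0,0,0],"angular":[0,0,0],"claw":-1},{"slide":[0,0,0],"angular":[0,0,0],"claw":-1}]'
python3 - <<'E'
from h import *
plan(place(.1,.003,-.03))
s=manip.sense(); Rt=R.from_quat(s["tool_rot"]).as_matrix()
im=viewer.snapshot("scene");x,y=325,170
w=cv2.resize(im[y:y+95,x:x+120],None,fx=6,fy=6,interpolation=cv2.INTER_CUBIC)
q=np.array([[x_,y_,z_] for z_ in(0,.02) for x_,y_ in((-.08,.028),(-.08,-.028),(.08,-.028),(.08,.028))])
P=s["tcp_pos"]+(np.diag([1,-1,-1])@ (q-[0,0,.003]).T).T@Rt.T
for k in(0,4): cv2.polylines(w,[np.round((proj("scene",P[k:k+4])-[x,y]+.5)*6).astype(int)],True,(0,255,0),1)
cv2.imwrite("pics/h3.png",w)
E
```

```text
t: 17.22
tcp_pos: [0.5028, 0.2044, 0.1029]
tool_rot: [0.996, 0.088, 0.002, 0.0]
force: [0.9, 0.2, -3.4]
finger_gap: 0.638
gripper_force: 65.9
now [0.5028 0.2044 0.1029] to [0.4999 0.2072 0.103 ] F [ 0.9  0.2 -3.4] gap 0.638 grip 65.9 t 17.22
rot first [ 0.001 -0.003  0.   ] | slide before rot [-0.23 -0.32 -0.01] | slide after rot [-0.23 -0.32 -0.01]
```

View pics/h3.png

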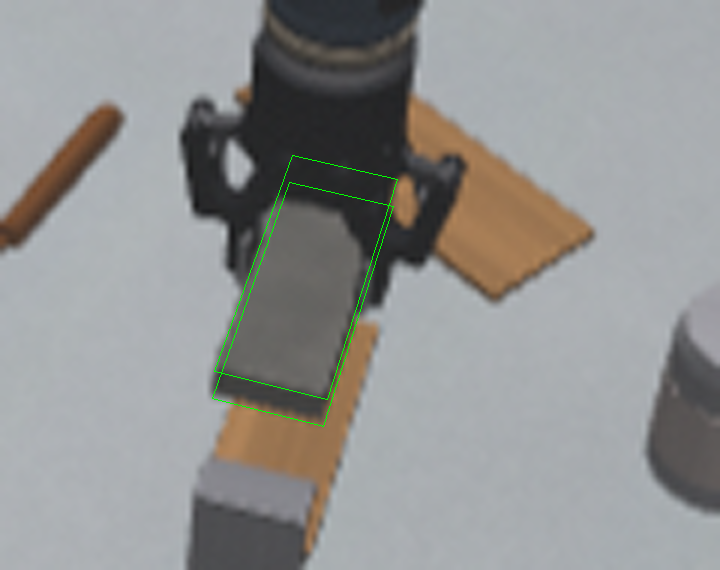

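The board lies in place, and the stone is level and square above it, sitting a few mm higher or farther back than the model. Lowering it short of the lip.

```bash
python3 -m creep '[{"slide":[0,-0.3,1],"angular":[0,-0.003,0],"claw":-1},{"slide":[0,0,1.5],"angular":[0,0,0],"claw":-1},{"slide":[0,0,1.5],"angular":[0,0,0],"claw":-1},{"slide":[0,0,1.2],"angular":[0,0,0],"claw":-1},{"slide":[0,0,0.5],"angular":[0,0,0],"claw":-1},{"slide":[0,0,0.3],"angular":[0,0,0],"claw":-1},{"slide":[0,0,0],"angular":[0,0,0],"claw":-1},{"slide":[0,0,0],"angular":[0,0,0],"claw":-1}]'
python3 -c "
from h import *
plan(place(.041,0,0))"
```

```text
t: 17.93
tcp_pos: [0.503, 0.2072, 0.0441]
tool_rot: [0.996, 0.087, 0.001, 0.0]
force: [0.3, -0.2, -3.1]
finger_gap: 0.634
gripper_force: 65.9
now [0.503  0.2072 0.0441] to [0.5294 0.2124 0.041 ] F [ 0.3 -0.2 -3.1] gap 0.634 grip 65.9 t 17.93
rot first [ 0.001 -0.003 -0.   ] | slide before rot [ 2.69 -0.06  0.32] | slide after rot [ 2.69 -0.06  0.31]
```

I'll feel for the board's height first, in 1 mm steps.

```bash
python3 -m creep '[{"slide":[0,0,0.15],"angular":[0,0,0],"claw":-1},{"slide":[0,0,0.1],"angular":[0,0,0],"claw":-1},{"slide":[0,0,0],"angular":[0,0,0],"claw":-1},{"slide":[0,0,0],"angular":[0,0,0],"claw":-1}]' | grep -E "tcp|^force"
```

```text
tcp_pos: [0.5026, 0.2071, 0.0415]
force: [0.1, -0.4, -3.8]
```

```bash
python3 -m creep '[{"slide":[0,0,0.1],"angular":[0,0,0],"claw":-1},{"slide":[0,0,0],"angular":[0,0,0],"claw":-1},{"slide":[0,0,0],"angular":[0,0,0],"claw":-1}]' | grep -E "tcp|^force"
```

```text
tcp_pos: [0.5025, 0.2071, 0.0402]
force: [-0.8, 0.5, -3.2]
```

```bash
python3 -m creep '[{"slide":[0,0,0.1],"angular":[0,0,0],"claw":-1},{"slide":[0,0,0],"angular":[0,0,0],"claw":-1},{"slide":[0,0,0],"angular":[0,0,0],"claw":-1}]' | grep -E "tcp|^force"
```

```text
tcp_pos: [0.5026, 0.2071, 0.0399]
force: [-1.3, -1.1, 5.3]
```

```bash
python3 -m creep '[{"slide":[0,0,0.1],"angular":[0,0,0],"claw":-1},{"slide":[0,0,0],"angular":[0,0,0],"claw":-1},{"slide":[0,0,0],"angular":[0,0,0],"claw":-1}]' | grep -E "tcp|^force"
```

```text
tcp_pos: [0.5026, 0.2071, 0.0398]
force: [-3.0, 0.1, 12.4]
```

Surface found at TCP z ≈ 40 mm. Raising about 2 mm and sliding in.

```bash
python3 -m creep '[{"slide":[0,0,-0.35],"angular":[0,0,0],"claw":-1},{"slide":[0,0,0],"angular":[0,0,0],"claw":-1},{"slide":[0.6,-0.02,0],"angular":[0,0,0],"claw":-1},{"slide":[0.6,-0.02,0],"angular":[0,0,0],"claw":-1},{"slide":[0.6,-0.02,0],"angular":[0,0,0],"claw":-1},{"slide":[0.2,0,0],"angular":[0,0,0],"claw":-1},{"slide":[0,0,0],"angular":[0,0,0],"claw":-1},{"slide":[0,0,0],"angular":[0,0,0],"claw":-1}]' | grep -E "tcp|^force"
```

```text
tcp_pos: [0.522, 0.2111, 0.0414]
force: [-0.4, 0.3, -3.7]
```

```bash
python3 -m creep '[{"slide":[0.1,0,0],"angular":[0,0,0],"claw":-1},{"slide":[0.1,0,0],"angular":[0,0,0],"claw":-1},{"slide":[0,0,0],"angular":[0,0,0],"claw":-1}]' | grep -E "tcp|^force"
```

```text
tcp_pos: [0.5241, 0.2115, 0.0417]
force: [-0.3, -0.1, -3.4]
```

```bash
python3 -m creep '[{"slide":[0.1,0,0],"angular":[0,0,0],"claw":-1},{"slide":[0.1,0,0],"angular":[0,0,0],"claw":-1},{"slide":[0,0,0],"angular":[0,0,0],"claw":-1}]' | grep -E "tcp|^force"
```

```text
tcp_pos: [0.5264, 0.2119, 0.0418]
force: [0.5, -0.4, -3.1]
```

```bash
python3 -m creep '[{"slide":[0.1,0,0],"angular":[0,0,0],"claw":-1},{"slide":[0.1,0,0],"angular":[0,0,0],"claw":-1},{"slide":[0,0,0],"angular":[0,0,0],"claw":-1}]' | grep -E "tcp|^force"
```

```text
tcp_pos: [0.5284, 0.2123, 0.0418]
force: [0.2, 0.1, -3.8]
```

```bash
python3 -m creep '[{"slide":[0.1,0,0],"angular":[0,0,0],"claw":-1},{"slide":[0.1,0,0],"angular":[0,0,0],"claw":-1},{"slide":[0,0,0],"angular":[0,0,0],"claw":-1}]' | grep -E "tcp|^force"
```

```text
tcp_pos: [0.5301, 0.2126, 0.0417]
force: [0.4, 0.3, -3.1]
```

```bash
python3 -m creep '[{"slide":[0.1,0,0],"angular":[0,0,0],"claw":-1},{"slide":[0,0,0],"angular":[0,0,0],"claw":-1},{"slide":[0,0,0],"angular":[0,0,0],"claw":-1}]' | grep -E "tcp|^force"
```

```text
tcp_pos: [0.5301, 0.2126, 0.0415]
force: [-2.2, 0.1, -3.2]
```

Contact at TCP x 0.5301, as expected. A bit more push, hold, then lower.

```bash
python3 -m creep '[{"slide":[0.12,0,0],"angular":[0,0,0],"claw":-1},{"slide":[0,0,0],"angular":[0,0,0],"claw":-1},{"slide":[0,0,0],"angular":[0,0,0],"claw":-1},{"slide":[0,0,0],"angular":[0,0,0],"claw":-1}]' | grep -E "tcp|^force"
python3 -m creep '[{"slide":[0,0,0.1],"angular":[0,0,0],"claw":-1},{"slide":[0,0,0.05],"angular":[0,0,0],"claw":-1},{"slide":[0,0,0],"angular":[0,0,0],"claw":-1},{"slide":[0,0,0],"angular":[0,0,0],"claw":-1},{"slide":[0,0,0],"angular":[0,0,0],"claw":-1}]' | grep -E "tcp|^force"
```

```text
tcp_pos: [0.5301, 0.2126, 0.0414]
force: [-5.7, -1.8, -1.5]
tcp_pos: [0.5301, 0.2127, 0.0399]
force: [-5.0, -0.7, -1.7]
```

```bash
python3 -m creep '[{"slide":[0,0,0.08],"angular":[0,0,0],"claw":-1},{"slide":[0,0,0],"angular":[0,0,0],"claw":-1},{"slide":[0,0,0],"angular":[0,0,0],"claw":-1}]' | grep -E "tcp|^force"
```

```text
tcp_pos: [0.5301, 0.2127, 0.0399]
force: [-6.3, -0.9, 4.0]
```

Stone seated while pressed against the stop. Releasing and retreating.

```bash
python3 -m creep '[{"slide":[0,0,-0.03],"angular":[0,0,0],"claw":-1},{"slide":[0,0,0],"angular":[0,0,0],"claw":0.6},{"slide":[0,0,0],"angular":[0,0,0],"claw":1},{"slide":[0,0,0],"angular":[0,0,0],"claw":1},{"slide":[0,0,0],"angular":[0,0,0],"claw":1},{"slide":[0,0,0],"angular":[0,0,0],"claw":1},{"slide":[0,0,-1],"angular":[0,0,0],"claw":1},{"slide":[0,0,-3],"angular":[0,0,0],"claw":1},{"slide":[0,0,-3.5],"angular":[0,0,0],"claw":1},{"slide":[0,0,-3.5],"angular":[0,0,0],"claw":1}]'
python3 -m creep '[{"slide":[-3,0,-2],"angular":[0,0,0],"claw":1},{"slide":[-3,0,-2],"angular":[0,0,0],"claw":1},{"slide":[-3,0,-2],"angular":[0,0,0],"claw":1},{"slide":[0,0,0],"angular":[0,0,0],"claw":1},{"slide":[0,0,0],"angular":[0,0,0],"claw":1},{"slide":[0,0,0],"angular":[0,0,0],"claw":1}]'
python3 - <<'E'
from h import *
im=viewer.snapshot("scene");x,y=320,190
w=cv2.resize(im[y:y+95,x:x+100],None,fx=6,fy=6,interpolation=cv2.INTER_CUBIC)
for wd,z in((.056,.058),(.062,.038)):
  P=box(H,wd,z)+H[:3,:3]@[.005,0,0]
  cv2.polylines(w,[np.round((proj("scene",P)-[x,y]+.5)*6).astype(int)],True,(0,255,0),1)
cv2.imwrite("pics/fin.png",w)
E
```

```text
t: 22.77
tcp_pos: [0.5314, 0.2129, 0.151]
tool_rot: [0.996, 0.088, 0.0, 0.0]
force: [0.8, -0.1, -0.5]
finger_gap: 0.996
gripper_force: 0.0
t: 23.27
tcp_pos: [0.4443, 0.1975, 0.2103]
tool_rot: [0.996, 0.088, 0.002, 0.0]
force: [0.1, 0.7, -0.0]
finger_gap: 1.003
gripper_force: 0.0
```

View pics/fin.png

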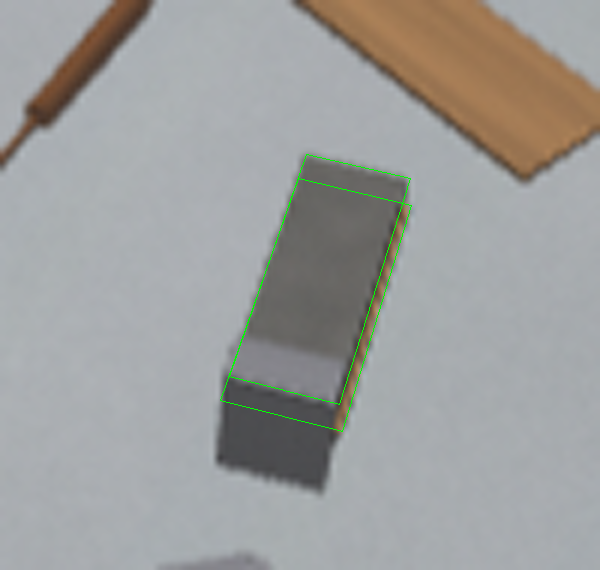

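The stack is square and flat, up to the stop. The stone's top edge, near (306,155)–(410,178), and the board's edge strip both match the model. Handing in.

```bash
python3 -c "
from station import ticket
print(ticket.sign_off())"
```

```text
the job is handed in; nothing more can be done
None
```

The job is handed in: the board and then the second stone were each pushed against the end stop with about 5–6 N, lowered and released, and the last picture shows the stack flat, square and up to the stop (about 23 s used; sign-off returned no verdict).

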